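# Hang the rinsed bucket hanger on the drying rail

## Robot

A 7-joint arm with a two-finger parallel gripper is mounted at the origin on the work surface. World frame = base frame: x ahead of the robot, y to its left, z up, the work surface at z = 0. Lengths are in m, angles in rad, forces in N, time in s.
With the tool pointing down it reaches from about 0.425 to 0.875 m from the base axis. Payload 4.7 kg.
Tool frame: the origin (TCP) lies between the finger pads; the fingertips stand 11 mm ahead of it and the grasp point (between the pads) lies 8 mm behind it; z points along the fingers, y is the line along which they close (so a half turn about z gives the same grasp; the last joint's range is limited). The gripper opens to 87 mm and grips with 3 to 60 N. Pads are 19 mm wide; open, the fingers measure 117 mm over their backs; the gripper's body (75 mm by 190 mm) begins 51 mm behind the grasp point.
Start: joints at [-1.267, 0.321, -0.07, 1.45, 0.023, 1.371, -0.057], TCP at [0.186, 0.623, 0.234] pointing down, gripper open.
Joint ranges: [-2.86, 2.86], [-0.3, 2.09], [-1.38, 1.24], [0.06, 2.45], [-1.56, 4.7], [0.09, 2.05], [-2.69, 2.69]. Speed limits (rad/s): [2.57, 2.57, 3.14, 3.14, 3.14, 3.14, 3.14].

## Interface

Orientations are given as a rotation vector (axis times angle).
In Python, from bench import ctrl gives the robot as it stands. The module is installed in compiled form; this text tells all that it offers.
- The arm moves only by the shell command python3 -m inch 'ROWS' [FORCE]. ROWS is JSON, a list of rows, each an object with "slide": the shift along the tool's x, y, z scaled (see below), a list of three; "angular": the turn, a rotation vector about the tool's x, y, z scaled (see below), a list of three; "claw": the opening, from -1 (shut) to 1 (fully open). In form: [{"slide": [tx, ty, tz], "angular": [rx, ry, rz], "claw": claw}, ...]. A call has 1 to 10 rows; each row is the pose to reach, as a shift and turn from the pose commanded when the call began, along the tool's axes at that moment; what a row does not reach only later rows make up. The controller multiplies each number of a shift by 0.25 m and each number of a turn by 30 degrees. A row lasts 1/10 s, in which the tool goes at most 50 mm and 8.59 degrees, less where a joint would pass 70% of its speed; a pose out of reach is approached as far as the arm can. A call with a number of a shift or a turn outside -1 to 1 is refused whole. A call with a gripper value outside its range is refused whole. The fingers move at their own pace and stop on an object; FORCE is the grip in N (left out, the last holds). Time passes only in rows, so rows that repeat a pose let the fingers close. It gives the time, the measured TCP pose, the force, the opening and the grip force at its end, in the units of the state.
- ctrl.get_state(): the state, without advancing time (a new reading comes with each control period).
- ctrl.get_image(name): name is "side" or "top" or "wrist"; returns a dict with "color" (400x640x3 uint8, red, green, blue), "depth" (400x640 float32, m along the optical axis (not along the pixel's ray), 0 where there is no reading), "camera_matrix" (3x3 intrinsics, pixels), "dist_coeffs" ([k1, k2, p1, p2, k3] as OpenCV has them; the pictures are not rectified), "extrinsics" (4x4, takes a point from camera to world coordinates); the wrist camera has in their place "tool_from_camera" (4x4, takes a point from camera to tool coordinates, whose origin is the TCP and whose axes are the flange's). Camera axes: x right, y up, looking along -z (the intrinsics and any distortion apply to the point x, -y, -z); pixel columns grow to the right and rows downward; lengths in m; the calibration is good to about 2 mm. A picture is of the moment at which its call begins: read the wrist's pose just before it.
- ctrl.close_job(): hands the job in; it is judged then, once.
Trained networks look in the newest picture that a camera, given by its name, has taken for a name from the list of things; names that differ only in an ending like _2 or _b are one class to them, and where a whole thing is asked for, a point or a joint stands for the part that bears it (a point fixed in the world has none). Each returns a list of dicts, best first, with "confidence" (0 to 1); they miss things now and then, are a little off and sometimes report something else, mostly with a low value. They report only what shows in the picture. A call takes as long as a camera call. They do not tell look-alikes from the thing itself.
- ctrl.find_in(query, camera): "bbox" ([centre column, centre row, width, height] in pixels, round what is visible of it).
- ctrl.outline_of(query, camera): "mask" (400x640 bool, what is visible of it) and "bbox" ([centre column, centre row, width, height] in pixels, round what is visible of it).
The state is a dict: "time": time; "joint_positions": joint angles; "qd": joint speeds; "joint_torque": joint torques, N m; "position": TCP position; "tool_rot": TCP orientation; "ft_force": force on the tool from outside, world axes, zero at the start; "torque": the same for the moment, N m; "grip_width": opening from 0.0 (shut) to 1.0 (fully open); "grip_force": force on a finger pad.
Only numpy, scipy, OpenCV 4.12 (cv2) and the standard library are available. Lean on these libraries where they do the work, as an engineer would, in place of code of your own. Each camera call takes 0.05 s, during which the arm holds its last target. There are 200 camera calls.

## Task

First swing the drying stand's stabiliser leg out towards the robot by its pin until it clicks home at its end stop. Then take the bucket hanger by its slanted handle, hook it over the open right-hand part of the rail, slide it along the rail under the keeper wire until it bears against the stop collar's buffer, and leave it hanging there freely. Touch the buffer only lightly, so that the collar stays where it is clamped, and leave the other things on the bench where they are.

Things in the scene. Friction and masses are not known exactly. Their poses are not given: they have to be found in the camera images.
- stand: The fixed drying stand. Origin on the bench under the middle of its rail; its x points away from the robot, y along the rail to the left, z up. Two posts at x +60, y -210 and +210 mm carry the rail and a wire shelf above it. Below lies a drip tray 22 mm tall (x -35 to +80, y -180 to +180 mm).
- rail_mid (a point): Top of the rail at its middle, stand frame (0, 0, 246) mm, axes as the stand's. The rail is round steel, 12 mm thick, along the stand's y from -210 to +210 mm, axis at x 0, z 240 mm. Hooks can be put on only over its open right part, y -190 to -15 mm.
- keeper_end (a point): Right-hand end, stand frame (0, 12, 262) mm, of the keeper wire: 6 mm thick, it runs above the left part of the rail to y +210 mm, 22 mm above the rail's axis. A hook on the rail can slide along under it, but cannot be put on there. A drop wire holds this end from the shelf, at y 0.
- shelf_edge (a point): Middle of the wire shelf's edge on the robot's side, stand frame (-25, 0, 315) mm. The shelf is of 6 mm wires along y, flat at z 315 mm, from x -25 to +90 mm, y -210 to +210 mm: it overhangs the rail, so a tool that stands upright cannot reach in over it.
- leg (a joint): Angle (rad) of the stabiliser leg on its vertical hinge, growing clockwise seen from above: 0 along the front of the stand (pointing to the stand's -y), 1.571 fully out (to the stand's -x) at its end stop. It starts at 0.1 to 0.3. It has an over-centre action: it resists with up to 5 N at the pin, most near 0.7, springs back if let go too early, and clicks home past about 1.4.
- leg_hinge (a point): On the leg's hinge axis, 24 mm above the bench: stand frame (-85, 170, 24) mm, axes as the stand's.
- leg_pin (a point): Top centre of the leg's upright black grip pin: round, 18 mm thick, from z 24 to 64 mm above the bench, 110 mm from the hinge axis. The leg itself is a flat steel bar 22 mm wide, its top at z 24 mm.
- collar: The stop collar: a steel ring round the rail, 34 mm across, 14 mm wide, clamped at stand y +70 to +150 mm. Origin on the rail's axis, in its middle; axes as the stand's. A rubber buffer sleeve, 26 mm across, stands out of its right-hand (-y) face by 4 to 18 mm, differently each time and not measured: the hook meets it first. Pushed with over 15 N, collar and buffer slip along the rail.
- hanger: The bucket hanger, loose, about 0.3 kg, upright on the bench: two upturned steel buckets (44 mm across, 70 mm tall, 80 mm apart along y) under a crossbar 120 mm long (z 70 to 76 mm), a strap stem rising to a hook, a slanted black handle. Origin at its underside, midway between the buckets; z up, x from handle to hook's mouth.
- hanger_hook (a point): Middle of the underside of the hook's top, hanger frame (0, 0, 150) mm; lies on the rail's top when hung. The hook is a square bend of strap 24 mm wide (y) and 5 mm thick: gap 18 mm (x -9 to +9), stem on the -x side, far leg on the +x side with a flared lip down to z 125 mm. The strap's edge, which meets the buffer, is 12 mm from this point along y.
- hanger_grip (a point): Grip point on the black handle, hanger frame (-54, 0, 121) mm: a bar 20 mm wide along y, 18 mm thick, on a short arm of the stem, slanting up and towards -x, 30 degrees from vertical, from (-31, 82) to (-67, 144) mm in x, z. Fingers close along y, the tool slanted along the bar. Axes as the hanger's.
- tube_rack: Bystander, to be left where it is: white tube rack 110 x 60 x 45 mm with six blue-capped tubes, 89 mm tall in all; origin at its underside.
- beaker: Bystander, to be left where it is: glass beaker, 66 mm across, 85 mm tall; origin at its underside.
- wash_bottle: Bystander, to be left where it is: white bottle, 66 mm across, 170 mm tall; origin at its underside.
- tip_box: Bystander, to be left where it is: grey closed box 80 x 120 x 55 mm; origin at its underside.
- spare_bucket: Bystander, to be left where it is: a single loose steel bucket, 44 mm across, 70 mm tall, without hook or handle; origin at its underside.
- jar_pot: Bystander, to be left where it is: open steel pot, 80 mm across, 60 mm tall; origin at its underside.
Mind the look-alikes: they are no part of the job. Leave any green or red look-alike of the hanger alone.

How it is judged:
On the way, in this order (a step that is already met when the one before it is completed fails the run):
1. the leg is swung out and seated past its click (value of joint leg above 1.48 rad), for 0.2 s.
2. the hanger's hook is over the rail on the open part, well short of the collar (z of hanger_hook in the frame of stand between 0.238 and 0.256 m and x of hanger_hook in the frame of stand between -0.009 and 0.009 m and y of hanger_hook in the frame of collar below -0.07 m), for 0.2 s.
3. the hanger, still hooked, is slid up against the collar's buffer and bears on it (z of hanger_hook in the frame of stand between 0.238 and 0.256 m and x of hanger_hook in the frame of stand between -0.009 and 0.009 m and contact force between hanger and collar above 0.5 N), for 0.1 s.
At the end, for the whole second after the job is handed in: The leg is seated (past 1.48 rad); the hanger hangs by its hook on the rail, within 0.15 rad of plumb, released and at rest, its hook at the buffer (middle of the hook 20.5 to 40.5 mm from the middle of the collar) (z of hanger_hook in the frame of stand between 0.24 and 0.252 m and x of hanger_hook in the frame of stand between -0.009 and 0.009 m and value of joint leg above 1.48 rad and y of hanger_hook in the frame of collar between -0.0405 and -0.0205 m and angle between hanger's own z axis and vertical below 0.15 rad and linear speed of hanger below 0.02 m/s and contact force between hanger and stand above 0.5 N and contact force between hanger and the fingers below 0.05 N); the robot touches nothing.
It fails at once if the stop collar is shoved more than 4 mm along the rail (distance of collar from where it was at the start of the episode above 0.004 m).
It fails at once if a bystander is moved more than 25 mm (distance of any of tube_rack, beaker, wash_bottle, tip_box, spare_bucket, jar_pot from where it was at the start of the episode above 0.025 m).
It also fails if it takes over 64 s, if anything falls off the work surface, if the arm or the gripper's body presses on something with over 40 N, if the wrist force passes 120 N, or if a joint passes its speed limit or range.

## Working session

There is one attempt and no reset: what is moved stays moved. The work goes in short steps, Python scripts to look and compute and a shell command to move; the robot and the scene stay as the last step left them, time stands still between calls to the robot, and variables do not carry over. Pictures are saved under pics/ and viewed, at most 11 in all, crops included, and the job is handed in when it is done.

```bash
mkdir -p pics; cat > h.py <<'E'
import numpy as np, cv2
from scipy.spatial.transform import Rotation as R
from bench import ctrl
def T_tool(s=None):
    s=s or ctrl.get_state(); T=np.eye(4); T[:3,:3]=R.from_rotvec(s["tool_rot"]).as_matrix(); T[:3,3]=s["position"]; return T
def grab(n):
    T=T_tool(); im=ctrl.get_image(n)
    im["E"]=np.array(im["extrinsics"]) if n!="wrist" else T@np.array(im["tool_from_camera"])
    return im
def cloud(im):
    h,w=im["depth"].shape; K=np.array(im["camera_matrix"]); u,v=np.meshgrid(np.arange(w),np.arange(h))
    p=cv2.undistortPoints(np.stack([u,v],-1).reshape(-1,1,2).astype(float),K,np.array(im["dist_coeffs"],float)).reshape(h,w,2)
    d=im["depth"]; P=np.stack([p[...,0]*d,-p[...,1]*d,-d],-1)
    return P@im["E"][:3,:3].T+im["E"][:3,3]
def proj(im,X):
    E=np.linalg.inv(im["E"]); c=np.atleast_2d(X)@E[:3,:3].T+E[:3,3]; c=c*[1,-1,-1]
    return cv2.projectPoints(c,np.zeros(3),np.zeros(3),np.array(im["camera_matrix"]),np.array(im["dist_coeffs"],float))[0].reshape(-1,2)
def save(im,f,crop=None,k=1):
    c=im["color"][...,::-1]
    if crop: c=c[crop[1]:crop[3],crop[0]:crop[2]]
    cv2.imwrite("pics/"+f,cv2.resize(c,None,fx=k,fy=k,interpolation=cv2.INTER_CUBIC))
E
python3 - <<'E'
from h import *
for n in ["top","side"]:
    im=grab(n); save(im,n+"1.png"); P=cloud(im)
    np.savez("pics/"+n+"1.npz",P=P,c=im["color"],E=im["E"],K=im["camera_matrix"],d=im["dist_coeffs"],depth=im["depth"])
    print(n,"cam at",im["E"][:3,3].round(3),"look",-im["E"][:3,2].round(2))
    for q in ["stand","leg","leg_pin","collar","hanger","hanger_grip","hanger_hook","tube_rack","beaker","wash_bottle","tip_box","spare_bucket","jar_pot"]:
        for r in ctrl.outline_of(q,n)[:3]:
            m=r["mask"]&(im["depth"]>0); 
            print(q,round(r["confidence"],2),np.round(r["bbox"]).astype(int), np.median(P[m],0).round(3) if m.any() else None, np.percentile(P[m][:,2],98).round(3) if m.any() else None)
print(ctrl.get_state())
E
```

```text
top cam at [ 0.365 -0.021  1.491] look [ 0.08  0.01 -1.  ]
stand 0.88 [297 144 153  84] [0.661 0.095 0.011] 0.319
leg 0.51 [270 179  36  14] [0.555 0.183 0.025] 0.065
leg_pin 0.67 [271 177  36  10] [0.556 0.19  0.025] 0.065
collar 0.41 [298 144 155  80] [0.659 0.102 0.011] 0.319
hanger 0.77 [470 159  42  38] [ 0.621 -0.523  0.075] 0.156
hanger 0.73 [400 200  39  30] [ 0.504 -0.278  0.076] 0.156
hanger 0.63 [425 269  35  30] [ 0.255 -0.34   0.076] 0.156
hanger_grip 0.86 [454 225  37  36] [ 0.387 -0.452  0.077] 0.156
hanger_grip 0.85 [471 160  43  42] [ 0.621 -0.524  0.075] 0.156
hanger_grip 0.83 [421 268  33  35] [ 0.252 -0.337  0.076] 0.157
hanger_hook 0.85 [469 160  40  37] [ 0.621 -0.522  0.075] 0.156
hanger_hook 0.82 [367 255  30  35] [ 0.294 -0.156  0.077] 0.157
hanger_hook 0.81 [423 268  37  33] [ 0.254 -0.338  0.076] 0.157
tube_rack 0.63 [350 190  23  33] [ 0.514 -0.099  0.049] 0.093
tube_rack 0.55 [309 210  22  24] [0.444 0.035 0.013] 0.088
beaker 0.64 [307 209  17  23] [0.445 0.035 0.014] 0.087
wash_bottle 0.86 [424 161  22  22] [ 0.625 -0.347  0.115] 0.172
tip_box 0.57 [198 
[... 1744 characters left out ...]
tions': array([-1.2669177 ,  0.32101929, -0.0700737 ,  1.4505059 ,  0.02263822,
        1.37076242, -0.05688739]), 'qd': array([ 1.46692764e-04, -1.39968831e-03, -4.48301897e-04, -2.49047733e-03,
       -6.73486480e-05,  8.61219606e-04,  8.68842985e-04]), 'joint_torque': array([-9.21752981e-04, -4.91106963e+01, -4.03646920e-01, -3.12762809e+01,
       -6.37000892e-02,  3.39374598e-02,  1.48741503e-05]), 'position': array([0.1857911 , 0.62291348, 0.23357084]), 'tool_rot': array([4.53555407e-01, 3.10857872e+00, 1.27238679e-04]), 'ft_force': array([-0.17790619,  0.09931588, -0.2368886 ]), 'torque': array([0.07782923, 0.01443585, 0.00731992]), 'grip_force': 0.0, 'grip_width': 0.9994856307968369}
```

```bash
python3 - <<'E'
import cv2,numpy as np
a=cv2.imread("pics/top1.png")[110:310,190:500]; b=cv2.imread("pics/side1.png")[110:390,230:530]
cv2.imwrite("pics/a.png",cv2.resize(a,None,fx=2.5,fy=2.5,interpolation=cv2.INTER_CUBIC)); cv2.imwrite("pics/b.png",cv2.resize(b,None,fx=2.1,fy=2.1,interpolation=cv2.INTER_CUBIC))
E
```

```text
(no output)
```

View pics/a.png

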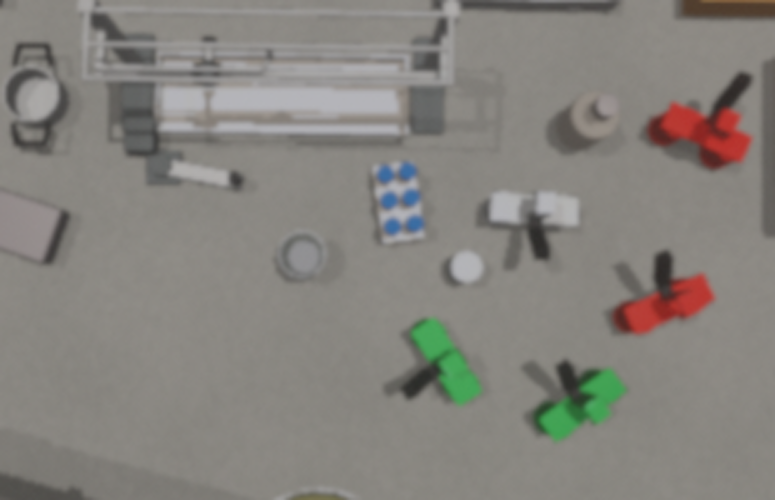

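View pics/b.png

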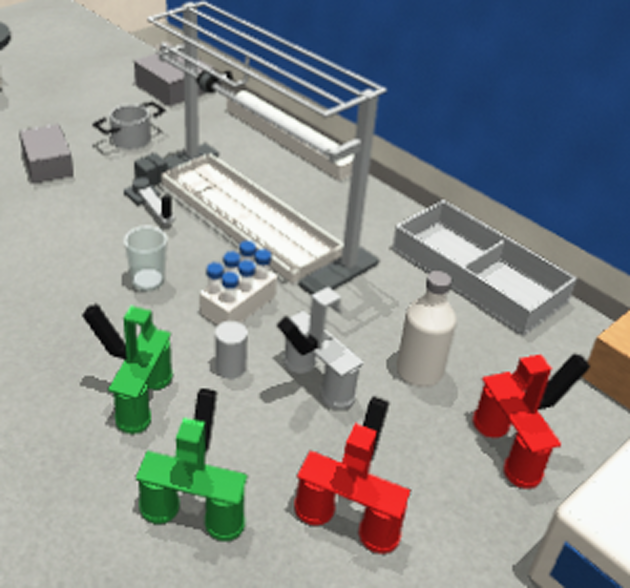

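Top view (full-picture pixels): the hanger-like things are the red pair at (470,160) and (454,225), the green pair at (367,255) and (423,268), and the steel one with black handle at (400,200). The single bucket at (374,220) has no hook. By the description I choose the steel one at (400,200). The leg with its pin is at (270,178), and the collar at side (332,150).

```bash
python3 - <<'E'
from h import *
from scipy.optimize import minimize
D={n:np.load(f"pics/{n}1.npz") for n in("top","side")}
c=cv2.imread("pics/side1.png")[235:310,345:420]; cv2.imwrite("pics/c.png",cv2.resize(c,None,fx=5,fy=5,interpolation=cv2.INTER_CUBIC))
def sel(n,lo,hi):
    P=D[n]["P"].reshape(-1,3); m=np.all((P>lo)&(P<hi),1)&(D[n]["depth"].reshape(-1)>0); return P[m],D[n]["c"].reshape(-1,3)[m].astype(int)
for n in D:
    S,_=sel(n,[.5,-.25,.300],[.9,.45,.335]); r=cv2.minAreaRect(S[:,:2].astype(np.float32))
    print(n,"shelf",len(S),r, "z",np.median(S[:,2]).round(4), cv2.boxPoints(r).round(3).tolist())
    S,_=sel(n,[.5,-.15,.225],[.9,.38,.262]); print("  rail pts",len(S),S.min(0).round(3),S.max(0).round(3))
    S,_=sel(n,[.58,-.25,.012],[.9,.45,.03]); r=cv2.minAreaRect(S[:,:2].astype(np.float32)); print("  tray",len(S),r)
    # leg + pin
    S,C=sel(n,[.48,.08,.015],[.6,.28,.035]); b=C.mean(1)
    S2,_=sel(n,[.48,.08,.045],[.6,.28,.075]); print("  pin",len(S2),S2.mean(0).round(4),S2.max(0).round(3))
    L=S[b>110]; print("  bar",len(L),cv2.minAreaRect(L[:,:2].astype(np.float32)) if len(L)>3 else 0)
    # hanger
    S,C=sel(n,[.40,-.38,.06],[.60,-.22,.2]); dark=C.max(1)<70
    B=S[(S[:,2]>.066)&(S[:,2]<.082)&~dark]; print("  bar",len(B),cv2.minAreaRect(B[:,:2].astype(np.float32)))
    H=S[dark]; print("  handle",len(H),H[H[:,2]>.13].mean(0).round(4),H[H[:,2]<.11].mean(0).round(4),H.max(0).round(3))
    K=S[(S[:,2]>.149)&~dark]; print("  hook top",len(K),K.mean(0).round(4), K.min(0).round(3),K.max(0).round(3))
E
```

```text
top shelf 1499 ((0.6838350296020508, 0.06758031249046326), (0.12290274351835251, 0.43799975514411926), 0.6802661418914795) z 0.3163 [[0.6200000047683716, 0.28600001335144043], [0.625, -0.15199999511241913], [0.7480000257492065, -0.1509999930858612], [0.7429999709129333, 0.28700000047683716]]
  rail pts 661 [ 0.635 -0.145  0.225] [0.72  0.286 0.262]
  tray 890 ((0.740313708782196, 0.1004011332988739), (0.31943774223327637, 0.6986522674560547), 0.19795097410678864)
  pin 34 [0.5623 0.1758 0.0566] [0.6   0.276 0.068]
  bar 156 ((0.5574594736099243, 0.19101426005363464), (0.1344296634197235, 0.022152259945869446), 80.26364135742188)
  bar 325 ((0.5114903450012207, -0.28274258971214294), (0.12007690966129303, 0.04316580668091774), 88.70903778076172)
  handle 79 [ 0.4503 -0.2806  0.1413] [ 0.483  -0.2814  0.0948] [ 0.495 -0.273  0.15 ]
  hook top 62 [ 0.5085 -0.2837  0.1537] [ 0.495 -0.295  0.149] [ 0.522 -0.271  0.16 ]
side shelf 918 ((0.6836634278297424, 0.06929674744606018), (0.12448422610759735, 0.441911518573761), 0.16419972479343414) z 0.3141 [[0.6209999918937683, 0.28999999165534973], [0.621999979019165, -0.15199999511241913], [0.746999979019165, -0.1509999930858612], [0.7450000047683716, 0.28999999165534973]]
  rail pts 683 [ 0.633 -0.15   0.225] [0.722 0.29  0.262]
  tray 1178 ((0.7401707768440247, 0.10027799010276794), (0.3119038939476013, 0.7021749019622803), 1.6208213567733765)
  pin 30 [0.546  0.1302 0.0573] [0.581 0.245 0.067]
  bar 103 ((0.5549061298370361, 0.18297970294952393), (0.1280406266450882, 0.02319423481822014), 82.13939666748047)
  bar 329 ((0.5028067827224731, -0.28381574153900146), (0.12013797461986542, 0.053762391209602356), 87.51943969726562)
  handle 152 [ 0.4437 -0.2848  0.1399] [ 0.4753 -0.2891  0.0923] [ 0.497 -0.271  0.147]
  hook top 79 [ 0.5094 -0.2843  0.1537] [ 0.496 -0.297  0.149] [ 0.525 -0.271  0.158]
```

View pics/c.png

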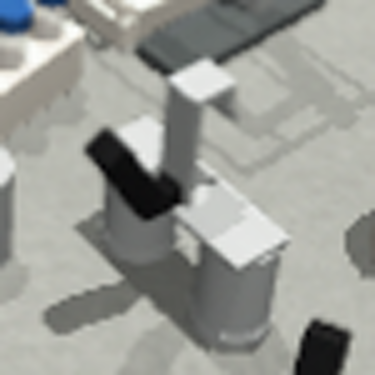

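The crop confirms it: a bare steel hanger with a black handle towards the robot, standing free. Next I refine the pin position and work out the approach.

```bash
cat >> h.py <<'E'
def rot(yang,tilt=0):
    # tool y at world angle yang; z down, tilted by 'tilt' deg so that z leans towards y x down
    y=np.array([np.cos(np.radians(yang)),np.sin(np.radians(yang)),0]); h=np.array([y[1],-y[0],0]); t=np.radians(tilt)
    z=np.sin(t)*h-np.cos(t)*np.array([0,0,1.]); return np.stack([np.cross(y,z),y,z],1)
def need(p,Rt=None,T=None):
    T=T_tool() if T is None else T; s=T[:3,:3].T@(np.array(p)-T[:3,3])/.25
    a=R.from_matrix(T[:3,:3].T@Rt).as_rotvec()/np.radians(30) if Rt is not None else np.zeros(3)
    return s.round(3),a.round(3)
E
python3 - <<'E'
from h import *
for n in("top","side"):
    D=np.load(f"pics/{n}1.npz"); P=D["P"].reshape(-1,3); C=D["c"].reshape(-1,3)
    m=(np.hypot(P[:,0]-.549,P[:,1]-.129)<.03)&(P[:,2]>.035)&(P[:,2]<.08); S=P[m]
    print(n,len(S),S.mean(0).round(4),S.min(0).round(4),S.max(0).round(4), S[S[:,2]>.058].mean(0).round(4))
    m=(abs(P[:,0]-.651)<.03)&(P[:,1]>.1)&(P[:,1]<.26)&(P[:,2]>.22)&(P[:,2]<.27); S=P[m]; d=C[m].max(1)<90
    print("  dark collar y",S[d][:,1].min() if d.any() else 0,S[d][:,1].max() if d.any() else 0)
    for y in np.arange(-.13,.27,.02):
        m=(abs(P[:,0]-.651)<.03)&(abs(P[:,1]-y)<.01)&(P[:,2]>.23)&(P[:,2]<.258); q=P[m]
        if len(q): print("   ",y.round(3),len(q),q[:,0].mean().round(4),q[:,2].max().round(4))
T=T_tool(); print(T.round(3))
print(need([.549,.129,.15],rot(135)))
E
```

```text
top 26 [0.5457 0.127  0.0585] [0.5381 0.1205 0.0378] [0.555  0.1367 0.0676] [0.5465 0.1275 0.0629]
  dark collar y 0.13375946047898965 0.15813246291412986
    -0.13 35 0.6564 0.2518
    -0.11 24 0.6531 0.2469
    -0.09 28 0.6523 0.2479
    -0.07 25 0.6518 0.25
    -0.05 27 0.6518 0.2496
    -0.03 26 0.6518 0.249
    -0.01 18 0.6521 0.2489
    0.01 21 0.6519 0.2487
    0.03 18 0.6515 0.2486
    0.05 21 0.651 0.2497
    0.07 21 0.6511 0.2497
    0.09 13 0.6493 0.2455
    0.11 13 0.6489 0.2472
    0.13 27 0.6497 0.2563
    0.15 47 0.6569 0.2575
    0.17 19 0.649 0.2541
    0.19 22 0.6487 0.257
    0.21 14 0.649 0.2497
    0.23 14 0.6494 0.2579
    0.25 14 0.6487 0.2477
side 41 [0.5444 0.1258 0.0528] [0.5367 0.1196 0.0363] [0.5539 0.1357 0.067 ] [0.5455 0.1272 0.0621]
  dark collar y 0.12702858378334336 0.17428062099089892
    -0.13 25 0.6522 0.2457
    -0.11 23 0.6492 0.2447
    -0.09 21 0.6494 0.2459
    -0.07 18 0.6494 0.2443
    -0.05 21 0.6489 0.2455
    -0.03 20 0.6485 0.2443
    -0.01 17 0.6491 0.2436
    0.01 20 0.6485 0.2436
    0.03 14 0.6477 0.2451
    0.05 18 0.6479 0.2442
    0.07 17 0.6488 0.2567
    0.09 18 0.6481 0.2579
    0.11 15 0.6485 0.2569
    0.13 47 0.646 0.2559
    0.15 29 0.6438 0.2573
    0.17 11 0.6444 0.2567
    0.19 15 0.6467 0.2438
    0.21 13 0.6475 0.2434
    0.23 13 0.6469 0.2576
    0.25 12 0.6454 0.2447
[[-0.958  0.286  0.     0.186]
 [ 0.286  0.958  0.     0.623]
 [-0.     0.    -1.     0.234]
 [ 0.     0.     0.     1.   ]]
(array([-1.957, -1.478,  0.334]), array([ 0.   ,  0.   , -2.053]))
```

```bash
python3 -m inch '[{"slide":[-0.98,-0.74,0],"angular":[0,0,-1],"claw":1},{"slide":[-0.98,-0.74,0],"angular":[0,0,-1],"claw":1},{"slide":[-0.98,-0.74,0],"angular":[0,0,-1],"claw":1},{"slide":[-0.98,-0.74,0],"angular":[0,0,-1],"claw":1},{"slide":[-0.98,-0.74,0],"angular":[0,0,-1],"claw":1},{"slide":[-0.98,-0.74,0],"angular":[0,0,-1],"claw":1},{"slide":[-0.98,-0.74,0],"angular":[0,0,-1],"claw":1},{"slide":[-0.98,-0.74,0],"angular":[0,0,-1],"claw":1},{"slide":[-0.98,-0.74,0],"angular":[0,0,-1],"claw":1}]' 20
python3 -c "
from h import *
print(need([.546,.1275,.15],rot(135)))"
```

```text
time: 2.3
position: [0.3667, 0.3769, 0.2337]
tool_rot: [0.368, -3.12, -0.002]
ft_force: [0.4, 0.1, -0.1]
grip_width: 1.0
grip_force: 0.0
(array([-0.465, -1.137,  0.334]), array([ 0.002,  0.   , -1.051]))
```

```bash
python3 -m inch '[{"slide":[-0.45,-0.98,0.25],"angular":[0,0,-1],"claw":1},{"slide":[-0.45,-0.98,0.25],"angular":[0,0,-1],"claw":1},{"slide":[-0.45,-0.98,0.25],"angular":[0,0,-1],"claw":1},{"slide":[-0.45,-0.98,0.25],"angular":[0,0,-1],"claw":1},{"slide":[-0.45,-0.98,0.25],"angular":[0,0,-1],"claw":1},{"slide":[-0.45,-0.98,0.25],"angular":[0,0,-1],"claw":1},{"slide":[-0.45,-0.98,0.25],"angular":[0,0,-1],"claw":1},{"slide":[-0.45,-0.98,0.25],"angular":[0,0,-1],"claw":1}]'
python3 - <<'E'
from h import *
im=grab("wrist"); P=cloud(im); save(im,"w1.png")
m=(np.hypot(P[...,0]-.546,P[...,1]-.1275)<.03)&(P[...,2]>.045)&(P[...,2]<.08)
print(m.sum(),P[m].mean(0).round(4),P[m].min(0).round(4),P[m].max(0).round(4))
t=m&(P[...,2]>.06); print("top",t.sum(),P[t].mean(0).round(4))
for r in ctrl.outline_of("leg_pin","wrist")[:2]: print(r["confidence"],r["bbox"],np.median(P[r["mask"]],0))
print(proj(im,[.546,.1275,.064]),need([.546,.1275,.046],rot(135)))
E
```

```text
time: 3.1
position: [0.5335, 0.1649, 0.1704]
tool_rot: [1.163, -2.917, -0.001]
ft_force: [-0.7, -0.1, -0.2]
grip_width: 1.003
grip_force: 0.0
435 [0.5454 0.1275 0.061 ] [0.5383 0.1191 0.045 ] [0.5556 0.1365 0.0647]
top 350 [0.5466 0.1277 0.0629]
0.57 [314.7, 217.5, 100.6, 113.3] [0.55469123 0.180434   0.02375718]
0.35 [269.5, 22.5, 93.6, 39.4] [0.4529783  0.03721602 0.0357434 ]
[[275.355441   185.59648945]] (array([ 0.07, -0.15,  0.5 ]), array([ 0.002,  0.001, -0.045]))
```

View pics/w1.png

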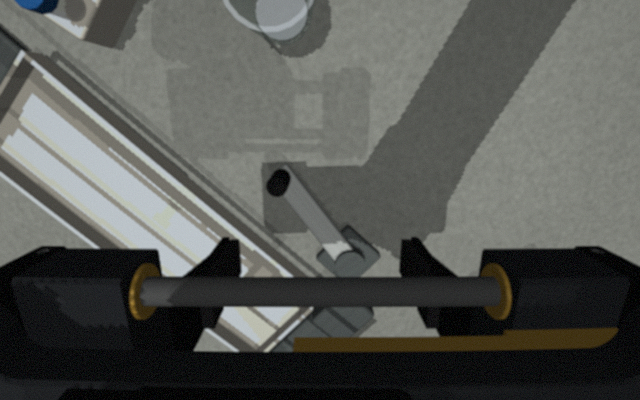

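The wrist view shows the leg pin's black top at (277,182), agreeing with the 3-D estimate (0.547, 0.128). I descend on it and close.

```bash
python3 -m inch '[{"slide":[0.07,-0.15,0],"angular":[0,0,0],"claw":1},{"slide":[0.07,-0.15,0.15],"angular":[0,0,0],"claw":0.5},{"slide":[0.07,-0.15,0.35],"angular":[0,0,0],"claw":0.2},{"slide":[0.07,-0.15,0.505],"angular":[0,0,0],"claw":0.2},{"slide":[0.07,-0.15,0.505],"angular":[0,0,0],"claw":-1},{"slide":[0.07,-0.15,0.505],"angular":[0,0,0],"claw":-1},{"slide":[0.07,-0.15,0.505],"angular":[0,0,0],"claw":-1},{"slide":[0.07,-0.15,0.505],"angular":[0,0,0],"claw":-1},{"slide":[0.07,-0.15,0.505],"angular":[0,0,0],"claw":-1}]' 25
python3 - <<'E'
from h import *
T=T_tool(); hg=np.array([.5645,.2377]); p=T[:2,3]; d=p-hg; th0=np.arctan2(-d[0],-d[1]); print(p,np.hypot(*d),th0)
for th in np.linspace(th0,1.60,17):
    q=hg+.11*np.array([-np.sin(th),-np.cos(th)])+(p-hg-.11*np.array([-np.sin(th0),-np.cos(th0)])); print(round(th,2),need([*q,T[2,3]],None,T)[0])
E
```

```text
time: 4.1
position: [0.5482, 0.1247, 0.0468]
tool_rot: [-1.161, 2.916, 0.0]
ft_force: [-0.3, -0.4, -0.1]
grip_width: 0.355
grip_force: 0.0
[0.54822661 0.12469475] 0.11417096488247101 0.1430223359333379
0.14 [0. 0. 0.]
0.23 [ 0.023  0.032 -0.   ]
0.33 [ 0.044  0.067 -0.   ]
0.42 [ 0.061  0.103 -0.   ]
0.51 [ 0.075  0.141 -0.   ]
0.6 [ 0.085  0.179 -0.   ]
0.69 [ 0.092  0.219 -0.001]
0.78 [ 0.095  0.259 -0.001]
0.87 [ 0.094  0.299 -0.001]
0.96 [ 0.09   0.339 -0.001]
1.05 [ 0.082  0.378 -0.001]
1.14 [ 0.071  0.417 -0.001]
1.24 [ 0.056  0.454 -0.001]
1.33 [ 0.038  0.489 -0.001]
1.42 [ 0.017  0.523 -0.001]
1.51 [-0.007  0.555 -0.001]
1.6 [-0.034  0.585 -0.001]
```

```bash
python3 -m inch '[{"slide":[0,0,0],"angular":[0,0,0],"claw":-1},{"slide":[0,0,0],"angular":[0,0,0],"claw":-1},{"slide":[0,0,0],"angular":[0,0,0],"claw":-1},{"slide":[0.012,0.016,0],"angular":[0,0,0],"claw":-1},{"slide":[0.023,0.032,0],"angular":[0,0,0],"claw":-1},{"slide":[0.034,0.05,0],"angular":[0,0,0],"claw":-1},{"slide":[0.044,0.067,0],"angular":[0,0,0],"claw":-1}]'
```

```text
time: 4.8
position: [0.53, 0.1287, 0.0457]
tool_rot: [-1.158, 2.914, -0.002]
ft_force: [5.4, 1.9, -0.8]
grip_width: 0.197
grip_force: 25.0
```

```bash
python3 -m inch '[{"slide":[0.017,0.036,0],"angular":[0,0,0],"claw":-1},{"slide":[0.031,0.074,0],"angular":[0,0,0],"claw":-1},{"slide":[0.048,0.152,0],"angular":[0,0,0],"claw":-1},{"slide":[0.05,0.232,0],"angular":[0,0,0],"claw":-1},{"slide":[0.038,0.311,0],"angular":[0,0,0],"claw":-1},{"slide":[0.012,0.387,0],"angular":[0,0,0],"claw":-1},{"slide":[-0.027,0.456,0],"angular":[0,0,0],"claw":-1},{"slide":[-0.051,0.488,0],"angular":[0,0,0],"claw":-1},{"slide":[-0.07,0.51,0],"angular":[0,0,0],"claw":-1},{"slide":[-0.07,0.51,0],"angular":[0,0,0],"claw":-1}]'
```

```text
time: 5.8
position: [0.4528, 0.2323, 0.0448]
tool_rot: [1.16, -2.918, 0.003]
ft_force: [-0.7, -2.2, 5.4]
grip_width: 0.201
grip_force: 25.0
```

```bash
python3 -m inch '[{"slide":[-0.01,0.01,0],"angular":[0,0,0],"claw":-1},{"slide":[-0.02,0.02,0],"angular":[0,0,0],"claw":-1},{"slide":[-0.02,0.02,0],"angular":[0,0,0],"claw":-1}]'; python3 -m inch '[{"slide":[-0.02,0.02,0],"angular":[0,0,0],"claw":0.2},{"slide":[-0.02,0.02,0],"angular":[0,0,0],"claw":0.2},{"slide":[-0.02,0.02,0],"angular":[0,0,0],"claw":0.2},{"slide":[-0.02,0.02,0],"angular":[0,0,0],"claw":0.2}]'
```

```text
time: 6.1
position: [0.4529, 0.2327, 0.0447]
tool_rot: [1.153, -2.914, 0.013]
ft_force: [-3.9, -16.4, 14.4]
grip_width: 0.195
grip_force: 25.0
time: 6.5
position: [0.4529, 0.2468, 0.0442]
tool_rot: [1.16, -2.919, 0.0]
ft_force: [-0.6, 0.4, 0.8]
grip_width: 0.477
grip_force: 0.0
```

```bash
python3 -m inch '[{"slide":[0.03,-0.03,0],"angular":[0,0,0],"claw":0.5},{"slide":[0.03,-0.03,-0.1],"angular":[0,0,0],"claw":0.5},{"slide":[0.03,-0.03,-0.3],"angular":[0,0,0],"claw":1},{"slide":[0.03,-0.03,-0.5],"angular":[0,0,0],"claw":1},{"slide":[0.03,-0.03,-0.7],"angular":[0,0,0],"claw":1},{"slide":[0.03,-0.03,-0.7],"angular":[0,0,0],"claw":1}]'
python3 - <<'E'
from h import *
im=grab("wrist"); P=cloud(im); s=grab("top"); Q=cloud(s)
hg=np.array([.5645,.2377])
for A in(P,Q):
    m=(A[...,2]>.045)&(A[...,2]<.075)&(np.hypot(A[...,0]-.4545,A[...,1]-.238)<.045); c=A[m].mean(0); print(m.sum(),c.round(4),"theta",np.arctan2(hg[0]-c[0],hg[1]-c[1])-.009)
print(T_tool()[:3,3],need([.414,-.281,.20],rot(88,30)),need([.414,-.281,.20],rot(105,0)))
E
```

```text
time: 7.1
position: [0.4563, 0.2387, 0.2276]
tool_rot: [-1.157, 2.906, 0.005]
ft_force: [-0.3, 0.2, -1.0]
grip_width: 0.977
grip_force: 0.0
292 [0.4553 0.2344 0.0611] theta 1.5318934272970306
26 [0.4552 0.235  0.0608] theta 1.537168170648851
[0.45322978 0.23707347 0.22114621] (array([ 1.539, -1.397,  0.08 ]), array([ 0.398, -0.94 ,  1.478])) (array([ 1.539, -1.397,  0.08 ]), array([0.001, 0.006, 0.947]))
```

```bash
python3 -m inch '[{"slide":[0.77,-0.7,0],"angular":[0,0,0.95],"claw":1},{"slide":[0.77,-0.7,0],"angular":[0,0,0.95],"claw":1},{"slide":[0.77,-0.7,0],"angular":[0,0,0.95],"claw":1},{"slide":[0.77,-0.7,0],"angular":[0,0,0.95],"claw":1},{"slide":[0.77,-0.7,0],"angular":[0,0,0.95],"claw":1},{"slide":[0.77,-0.7,0],"angular":[0,0,0.95],"claw":1},{"slide":[0.77,-0.7,0],"angular":[0,0,0.95],"claw":1}]'
python3 - <<'E'
from h import *
print(T_tool()[:3,3],need([.414,-.281,.20],rot(88,30)))
E
```

```text
time: 7.9
position: [0.4318, -0.0243, 0.2183]
tool_rot: [0.401, -3.114, -0.001]
ft_force: [0.2, 1.1, 0.3]
grip_width: 1.0
grip_force: 0.0
[ 0.43182465 -0.02430196  0.21834157] (array([ 0.329, -0.975,  0.073]), array([ 0.146, -0.997,  0.542]))
```

```bash
python3 -m inch '[{"slide":[0.1,-0.2,0.03],"angular":[0.03,-0.2,0.11],"claw":1},{"slide":[0.2,-0.4,0.03],"angular":[0.06,-0.4,0.22],"claw":1},{"slide":[0.25,-0.6,0.05],"angular":[0.09,-0.6,0.33],"claw":1},{"slide":[0.3,-0.8,0.05],"angular":[0.12,-0.8,0.44],"claw":1},{"slide":[0.33,-0.975,0.07],"angular":[0.146,-0.997,0.54],"claw":1},{"slide":[0.33,-0.975,0.07],"angular":[0.146,-0.997,0.54],"claw":1},{"slide":[0.33,-0.975,0.07],"angular":[0.146,-0.997,0.54],"claw":1},{"slide":[0.33,-0.975,0.07],"angular":[0.146,-0.997,0.54],"claw":1}]'
python3 - <<'E'
from h import *
im=grab("wrist"); P=cloud(im); C=im["color"].astype(int); save(im,"w2.png")
G=lambda lo,hi:np.all((P>lo)&(P<hi),-1)
H=G([.41,-.33,.08],[.50,-.24,.17])&(C.max(-1)<75); S=P[H]; print(len(S),S.min(0).round(4),S.max(0).round(4))
for z in(.09,.1,.11,.12,.13,.14):
    q=S[abs(S[:,2]-z)<.005]; print(z,len(q),q.mean(0).round(4) if len(q) else 0,(q[:,1].min(),q[:,1].max()) if len(q) else 0)
K=P[G([.46,-.33,.148],[.55,-.24,.17])&(C.max(-1)>=90)]; print("hook",len(K),K.mean(0).round(4),K.min(0).round(4),K.max(0).round(4))
B=P[G([.46,-.40,.066],[.56,-.2,.083])&(C.max(-1)>=90)]; print("bar",cv2.minAreaRect(B[:,:2].astype(np.float32)))
T=T_tool(); print(T.round(4)); print(proj(im,[[.455,-.282,.121],[.509,-.284,.155]]).round(), need([.459,-.282,.114],rot(88,30)))
E
```

```text
time: 8.7
position: [0.4306, -0.2177, 0.2026]
tool_rot: [0.001, 2.651, 0.011]
ft_force: [1.5, 0.9, 0.1]
grip_width: 1.001
grip_force: 0.0
1358 [ 0.4359 -0.2962  0.0807] [ 0.4976 -0.2725  0.152 ]
0.09 56 [ 0.473  -0.2837  0.0901] (np.float64(-0.2914674662609096), np.float64(-0.27359011087741403))
0.1 53 [ 0.4599 -0.282   0.1007] (np.float64(-0.2917213470347897), np.float64(-0.2731719876706903))
0.11 111 [ 0.4567 -0.2791  0.1104] (np.float64(-0.29438798124525023), np.float64(-0.2729406559328521))
0.12 142 [ 0.4509 -0.2781  0.1201] (np.float64(-0.2917690758161414), np.float64(-0.2726635310195252))
0.13 190 [ 0.4518 -0.2789  0.1299] (np.float64(-0.29620280151996575), np.float64(-0.2726810132601442))
0.14 611 [ 0.4419 -0.2814  0.1411] (np.float64(-0.29298131883081313), np.float64(-0.27250387929794245))
hook 148 [ 0.505  -0.2748  0.1533] [ 0.496  -0.2806  0.148 ] [ 0.5234 -0.2724  0.1555]
bar ((0.4996313452720642, -0.2841113209724426), (0.12091640383005142, 0.06186572089791298), 87.79434204101562)
[[-0.881   0.023   0.4726  0.4235]
 [ 0.023   0.9997 -0.0056 -0.23  ]
 [-0.4726  0.0059 -0.8813  0.2   ]
 [ 0.      0.      0.      1.    ]]
[[232. 193.]
 [235. 273.]] (array([ 0.033, -0.207,  0.371]), array([ 0.021, -0.06 ,  0.014]))
```

View pics/w2.png

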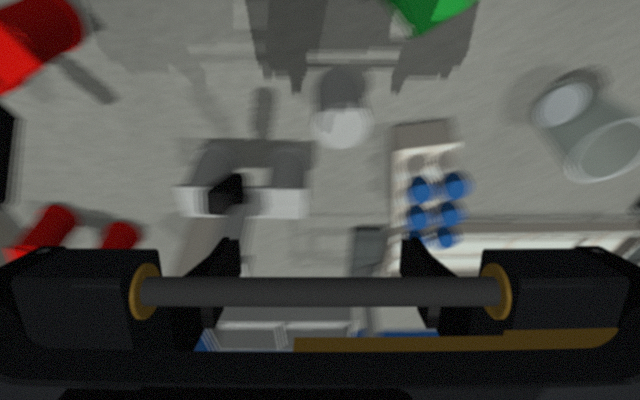

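The wrist view (slightly blurred by motion) shows the steel hanger's black handle at (228,193), between the fingers' sides to the left. I let the arm settle and then measure again.

```bash
python3 -m inch '[{"slide":[0,0,0],"angular":[0,0,0],"claw":1},{"slide":[0,0,0],"angular":[0,0,0],"claw":1},{"slide":[0,0,0],"angular":[0,0,0],"claw":1}]'
python3 - <<'E'
from h import *
im=grab("wrist"); P=cloud(im); C=im["color"].astype(int)
G=lambda lo,hi:np.all((P>lo)&(P<hi),-1)
H=G([.41,-.33,.08],[.50,-.24,.17])&(C.max(-1)<75); S=P[H]; t=S[S[:,2]>.135]; print(len(S),S.min(0).round(4),S.max(0).round(4),"top",t.mean(0).round(4),cv2.minAreaRect(t[:,:2].astype(np.float32)))
K=P[G([.46,-.33,.148],[.55,-.24,.17])&(C.max(-1)>=90)]; print("hook",len(K),K.mean(0).round(4),K.min(0).round(4),K.max(0).round(4))
B=P[G([.46,-.40,.066],[.56,-.2,.083])&(C.max(-1)>=90)]; print("bar",cv2.minAreaRect(B[:,:2].astype(np.float32)))
T=T_tool(); print(T.round(4)); print(need([.459,-.2825,.114],rot(88,30)))
E
```

```text
time: 9.05
position: [0.4299, -0.2168, 0.2029]
tool_rot: [-0.001, 2.654, 0.013]
ft_force: [0.1, 0.8, 0.4]
grip_width: 1.001
grip_force: 0.0
1596 [ 0.436  -0.2963  0.08  ] [ 0.5    -0.2724  0.1528] top [ 0.4454 -0.281   0.1423] ((0.4680737257003784, -0.2817549705505371), (0.06405285000801086, 0.01933315582573414), 0.6523717641830444)
hook 83 [ 0.5053 -0.2749  0.1543] [ 0.4964 -0.2794  0.1527] [ 0.5137 -0.2727  0.1552]
bar ((0.5007757544517517, -0.2842000126838684), (0.12105812877416611, 0.06014358997344971), 88.66094970703125)
[[-8.835e-01 -3.700e-03  4.684e-01  4.301e-01]
 [ 5.000e-04  1.000e+00  9.000e-03 -2.167e-01]
 [-4.685e-01  8.200e-03 -8.835e-01  2.031e-01]
 [ 0.000e+00  0.000e+00  0.000e+00  1.000e+00]]
(array([ 0.065, -0.267,  0.367]), array([ 0.05 , -0.069,  0.057]))
```

```bash
python3 -m inch '[{"slide":[0.03,-0.13,0],"angular":[0.05,-0.07,0.05],"claw":1},{"slide":[0.065,-0.267,0],"angular":[0.05,-0.07,0.05],"claw":0.6},{"slide":[0.065,-0.267,0.1],"angular":[0.05,-0.07,0.05],"claw":0.3},{"slide":[0.065,-0.267,0.2],"angular":[0.05,-0.07,0.05],"claw":0.3},{"slide":[0.065,-0.267,0.3],"angular":[0.05,-0.07,0.05],"claw":0.2},{"slide":[0.065,-0.267,0.367],"angular":[0.05,-0.07,0.05],"claw":0.2},{"slide":[0.065,-0.267,0.367],"angular":[0.05,-0.07,0.05],"claw":0.2},{"slide":[0.065,-0.267,0.367],"angular":[0.05,-0.07,0.05],"claw":0.2}]' 30
python3 - <<'E'
from h import *
im=grab("wrist"); save(im,"w3.png")
T=T_tool(); print(T.round(4)); print(need([.459,-.2825,.114],rot(88,30)))
E
```

```text
time: 9.9
position: [0.4584, -0.2837, 0.1142]
tool_rot: [0.043, 2.617, -0.014]
ft_force: [0.4, -0.3, -0.2]
grip_width: 0.606
grip_force: 0.0
[[-0.8646  0.0351  0.5013  0.4583]
 [ 0.0289  0.9994 -0.0201 -0.2846]
 [-0.5017 -0.0029 -0.865   0.1149]
 [ 0.      0.      0.      1.    ]]
(array([-0.   ,  0.009,  0.005]), array([-0.005,  0.004,  0.002]))
```

View pics/w3.png

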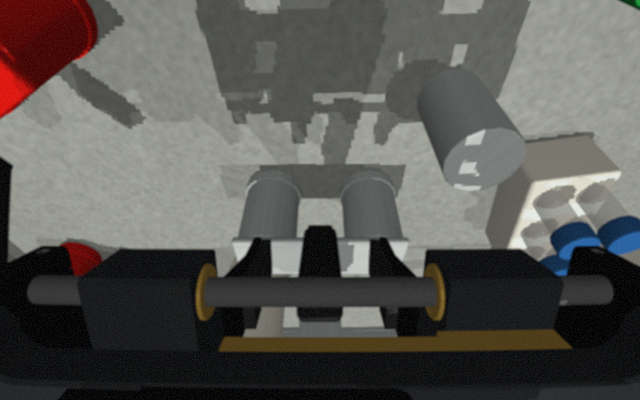

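The handle stands centrally between the fingers at (320,270), so I close on it with 40 N.

```bash
python3 -m inch '[{"slide":[0,0.005,0.005],"angular":[0,0,0],"claw":-1},{"slide":[0,0.005,0.005],"angular":[0,0,0],"claw":-1},{"slide":[0,0.005,0.005],"angular":[0,0,0],"claw":-1},{"slide":[0,0.005,0.005],"angular":[0,0,0],"claw":-1},{"slide":[0,0.005,0.005],"angular":[0,0,0],"claw":-1},{"slide":[0,0.005,0.005],"angular":[0,0,0],"claw":-1},{"slide":[0,0.005,0.005],"angular":[0,0,0],"claw":-1},{"slide":[0,0.005,0.005],"angular":[0,0,0],"claw":-1}]' 40
python3 - <<'E'
from h import *
T=T_tool(); print(T.round(4))
# hanger frame seen from tool: nominal
for d in([0,0,.06],[0,0,.15]): print(need(T[:3,3]+d))
E
```

```text
time: 10.75
position: [0.4578, -0.2843, 0.1132]
tool_rot: [0.049, 2.616, -0.016]
ft_force: [-2.7, 1.3, 5.5]
grip_width: 0.225
grip_force: 39.9
[[-0.8648  0.038   0.5007  0.4578]
 [ 0.032   0.9993 -0.0206 -0.2843]
 [-0.5011 -0.0018 -0.8654  0.1132]
 [ 0.      0.      0.      1.    ]]
(array([-0.12 , -0.   , -0.208]), array([0., 0., 0.]))
(array([-0.301, -0.001, -0.519]), array([0., 0., 0.]))
```

```bash
python3 -m inch '[{"slide":[-0.03,0,-0.05],"angular":[0,0,0],"claw":-1},{"slide":[-0.08,0,-0.14],"angular":[0,0,0],"claw":-1},{"slide":[-0.13,0,-0.225],"angular":[0,0,0],"claw":-1},{"slide":[-0.19,0,-0.33],"angular":[0,0,0],"claw":-1},{"slide":[-0.25,0,-0.43],"angular":[0,0,0],"claw":-1},{"slide":[-0.266,0,-0.459],"angular":[0,0,0],"claw":-1},{"slide":[-0.266,0,-0.459],"angular":[0,0,0],"claw":-1},{"slide":[-0.266,0,-0.459],"angular":[0,0,0],"claw":-1}]'
python3 - <<'E'
from h import *
T=T_tool(); print(T.round(4))
for n in("side","top"):
    im=grab(n); P=cloud(im); C=im["color"].astype(int)
    m=np.all((P>[.48,-.32,.255])&(P<[.56,-.25,.31]),-1)&(C.max(-1)>85); K=P[m]; print("hook",n,len(K),K.mean(0).round(4),K.min(0).round(4),K.max(0).round(4))
    m=np.all((P>[.47,-.38,.185])&(P<[.56,-.18,.22]),-1)&(C.max(-1)>85); B=P[m]; print("bar",len(B),B[:,2].max(),cv2.minAreaRect(B[:,:2].astype(np.float32)),"z left/right",np.median(B[B[:,1]>-.26][:,2]),np.median(B[B[:,1]<-.31][:,2]))
E
```

```text
time: 11.55
position: [0.4569, -0.2834, 0.243]
tool_rot: [0.049, 2.62, -0.014]
ft_force: [-0.1, 0.2, -3.0]
grip_width: 0.226
grip_force: 39.9
[[-8.665e-01  3.750e-02  4.978e-01  4.569e-01]
 [ 3.240e-02  9.993e-01 -1.900e-02 -2.834e-01]
 [-4.982e-01 -4.000e-04 -8.671e-01  2.430e-01]
 [ 0.000e+00  0.000e+00  0.000e+00  1.000e+00]]
hook side 85 [ 0.5124 -0.2851  0.2813] [ 0.4955 -0.2971  0.2631] [ 0.5246 -0.2712  0.2861]
bar 284 0.20740625079645014 ((0.5068117380142212, -0.31679749488830566), (0.055743925273418427, 0.04143121466040611), 87.08850860595703) z left/right nan 0.20342067416922838
hook top 99 [ 0.5082 -0.2823  0.2804] [ 0.4944 -0.2955  0.2552] [ 0.5278 -0.2707  0.2879]
bar 407 0.21932690919408238 ((0.5088452100753784, -0.2836924195289612), (0.12146753072738647, 0.04465324059128761), 88.70870208740234) z left/right 0.20389977716664942 0.20411801269414276
  return _methods._mean(a, axis=axis, dtype=dtype,
  ret = ret.dtype.type(ret / rcount)
```

```bash
python3 - <<'E'
from h import *
print(need([.50,-.042,.245],rot(90.5,30)))
E
```

```text
(array([-0.122,  0.971,  0.06 ]), array([-0.044, -0.005, -0.077]))
```

```bash
python3 -m inch '[{"slide":[-0.005,0.06,0],"angular":[0,0,0],"claw":-1},{"slide":[-0.02,0.18,0.01],"angular":[-0.01,0,-0.02],"claw":-1},{"slide":[-0.04,0.34,0.02],"angular":[-0.02,0,-0.04],"claw":-1},{"slide":[-0.06,0.5,0.03],"angular":[-0.04,0,-0.08],"claw":-1},{"slide":[-0.08,0.66,0.04],"angular":[-0.04,0,-0.08],"claw":-1},{"slide":[-0.1,0.82,0.05],"angular":[-0.04,0,-0.08],"claw":-1},{"slide":[-0.12,0.93,0.06],"angular":[-0.04,0,-0.08],"claw":-1},{"slide":[-0.122,0.971,0.06],"angular":[-0.04,0,-0.08],"claw":-1},{"slide":[-0.122,0.971,0.06],"angular":[-0.04,0,-0.08],"claw":-1},{"slide":[-0.122,0.971,0.06],"angular":[-0.04,0,-0.08],"claw":-1}]'
python3 - <<'E'
from h import *
T=T_tool(); print(T.round(4))
for n in("side","top"):
    im=grab(n); P=cloud(im); C=im["color"].astype(int)
    m=np.all((P>[.52,-.08,.265])&(P<[.60,0,.31]),-1)&(C.max(-1)>85); K=P[m]; print("hook",n,len(K),K.mean(0).round(4),K.min(0).round(4),K.max(0).round(4),cv2.minAreaRect(K[:,:2].astype(np.float32)))
    m=np.all((P>[.635,-.09,.23])&(P<[.665,.01,.258]),-1); K=P[m]; print("rail",len(K),K.mean(0).round(4),K.min(0).round(4),K.max(0).round(4),"line",np.polyfit(K[:,1],K[:,0],1))
    save(im,"hk_"+n+".png",(260,110,420,250) if n=="top" else (280,130,440,270),4)
print(need([.600,-.042,.245]),need([.600,-.042,.211]))
E
```

```text
time: 12.65
position: [0.5197, -0.044, 0.2263]
tool_rot: [-0.014, 2.648, 0.013]
ft_force: [0.1, -0.2, -2.1]
grip_width: 0.226
grip_force: 39.9
[[-0.8805 -0.0125  0.4738  0.5197]
 [-0.0077  0.9999  0.0121 -0.044 ]
 [-0.4739  0.007  -0.8805  0.2263]
 [ 0.      0.      0.      1.    ]]
hook side 1 [ 0.5827 -0.0504  0.2652] [ 0.5827 -0.0504  0.2652] [ 0.5827 -0.0504  0.2652] ((0.5827118754386902, -0.05039495974779129), (0.0, 0.0), 0.0)
rail 98 [ 0.6489 -0.0393  0.24  ] [ 0.6427 -0.089   0.2321] [0.656  0.0099 0.2448] line [1.73675903e-04 6.48945071e-01]
hook top 43 [ 0.5728 -0.0434  0.2675] [ 0.5594 -0.0547  0.2652] [ 0.5847 -0.0336  0.2745] ((0.5719671845436096, -0.044274620711803436), (0.025496168062090874, 0.020833633840084076), 0.968011200428009)
rail 118 [ 0.652  -0.0424  0.2436] [ 0.6463 -0.0876  0.237 ] [0.6578 0.01   0.2507] line [-0.00656562  0.65173115]
(array([-0.316,  0.013,  0.089]), array([0., 0., 0.])) (array([-0.251,  0.012,  0.209]), array([0., 0., 0.]))
```

View pics/hk_side.png

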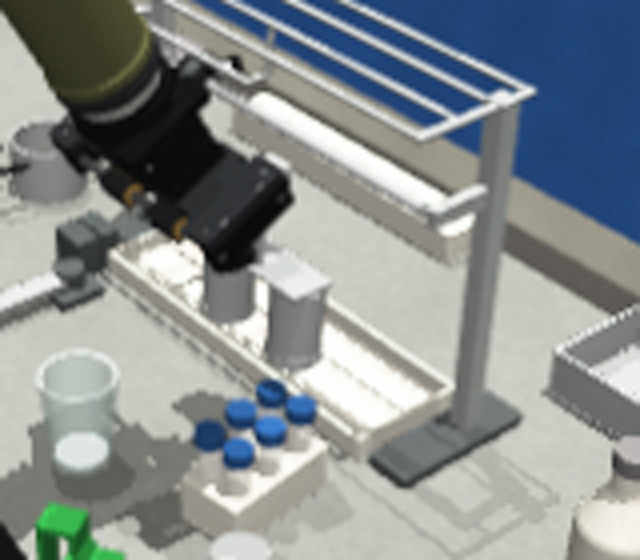

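The side view shows the hanger held level in front of the rail, buckets above the tray. The arm fell short of the commanded pose, so I check the joints for a limit.

```bash
python3 -m inch '[{"slide":[0,0,-0.02],"angular":[0,0,0],"claw":-1},{"slide":[0,0,-0.02],"angular":[0,0,0],"claw":-1}]'; python3 - <<'E'
from h import *
s=ctrl.get_state(); print(s["joint_positions"].round(3),s["ft_force"]); print(T_tool(s).round(3)); print(need([.53,-.042,.26],rot(90.5,30)))
E
```

```text
time: 12.95
position: [0.5181, -0.0453, 0.2324]
tool_rot: [-0.011, 2.645, 0.013]
ft_force: [-0.2, -0.9, -2.0]
grip_width: 0.229
grip_force: 39.9
[ 0.259 -0.302 -0.16   2.165 -0.146  0.785  1.75 ] [-0.23062994 -0.93980794 -1.97121574]
[[-0.879 -0.01   0.476  0.518]
 [-0.005  1.     0.011 -0.045]
 [-0.476  0.007 -0.879  0.232]
 [ 0.     0.     0.     1.   ]]
(array([-0.095,  0.013, -0.074]), array([ 0.013, -0.052, -0.005]))
```

```bash
python3 -c "
from h import *
print(need([.555,-.042,.25],rot(90.5,30)))"
```

```text
(array([-0.163,  0.012,  0.009]), array([ 0.013, -0.052, -0.005]))
```

```bash
python3 -m inch '[{"slide":[-0.05,0.01,0.01],"angular":[0,0,0],"claw":-1},{"slide":[-0.11,0.01,0.01],"angular":[0.01,-0.05,0],"claw":-1},{"slide":[-0.163,0.012,0.009],"angular":[0.01,-0.05,0],"claw":-1},{"slide":[-0.163,0.012,0.009],"angular":[0.01,-0.05,0],"claw":-1},{"slide":[-0.163,0.012,0.009],"angular":[0.01,-0.05,0],"claw":-1}]'; python3 - <<'E'
from h import *
s=ctrl.get_state(); T=T_tool(s); print(s["joint_positions"].round(3)); print(T.round(4))
im=grab("top"); P=cloud(im); C=im["color"].astype(int)
m=np.all((P>[.57,-.08,.265])&(P<[.64,0,.30]),-1)&(C.max(-1)>85); K=P[m]; print("hook",len(K),K.mean(0).round(4),K.min(0).round(4),K.max(0).round(4))
print(need([.555,-.042,.25],rot(90.5,30)),need([.600,-.042,.25],rot(90.5,30)))
E
```

```text
time: 13.45
position: [0.5552, -0.0413, 0.2496]
tool_rot: [-0.01, 2.619, 0.006]
ft_force: [-0.3, 0.4, -2.9]
grip_width: 0.225
grip_force: 39.9
[ 0.253 -0.242 -0.178  2.095 -0.12   0.767  1.712]
[[-0.8666 -0.0083  0.4989  0.5552]
 [-0.006   1.      0.0063 -0.0413]
 [-0.4989  0.0025 -0.8667  0.2496]
 [ 0.      0.      0.      1.    ]]
hook 92 [ 0.6063 -0.0402  0.2883] [ 0.593  -0.0513  0.2653] [ 0.6217 -0.0297  0.295 ]
(array([-0.003, -0.003, -0.002]), array([ 0.004, -0.004, -0.003])) (array([-0.159, -0.004,  0.087]), array([ 0.004, -0.004, -0.003]))
```

```bash
python3 -m inch '[{"slide":[-0.04,0,0.02],"angular":[0,0,0],"claw":-1},{"slide":[-0.08,0,0.045],"angular":[0,0,0],"claw":-1},{"slide":[-0.12,0,0.07],"angular":[0,0,0],"claw":-1},{"slide":[-0.156,0,0.09],"angular":[0,0,0],"claw":-1},{"slide":[-0.156,0,0.09],"angular":[0,0,0],"claw":-1},{"slide":[-0.156,0,0.09],"angular":[0,0,0],"claw":-1}]'; python3 - <<'E'
from h import *
s=ctrl.get_state(); T=T_tool(s); print(s["joint_positions"].round(3)); print(T.round(4))
for n in("top","side"):
    im=grab(n); P=cloud(im); C=im["color"].astype(int)
    m=np.all((P>[.625,-.075,.262])&(P<[.685,-.01,.303]),-1)&(C.max(-1)>85); K=P[m]; print("hook",n,len(K),K.mean(0).round(4),K.min(0).round(4),K.max(0).round(4))
    save(im,"ov_"+n+".png",(290,120,370,180) if n=="top" else (310,140,410,215),8)
print(need([.600,-.042,.2105],rot(90.5,30)))
E
```

```text
time: 14.1
position: [0.6, -0.0407, 0.2491]
tool_rot: [-0.01, 2.62, 0.006]
ft_force: [0.0, -0.1, -1.3]
grip_width: 0.226
grip_force: 39.9
[ 0.255 -0.137 -0.198  2.01  -0.087  0.747  1.679]
[[-0.8672 -0.0087  0.4978  0.6   ]
 [-0.0062  1.      0.0065 -0.0407]
 [-0.4979  0.0026 -0.8672  0.2491]
 [ 0.      0.      0.      1.    ]]
hook top 88 [ 0.6516 -0.0393  0.2887] [ 0.638  -0.05    0.2788] [ 0.6672 -0.0288  0.2954]<stdin>:5: RuntimeWarning: Mean of empty slice.
  ret = um.true_divide(
Traceback (most recent call last):
ValueError: zero-size array to reduction operation minimum which has no identity
```

```bash
python3 -m inch '[{"slide":[0.02,0,0.035],"angular":[0,0,0],"claw":-1},{"slide":[0.04,0,0.07],"angular":[0,0,0],"claw":-1},{"slide":[0.055,0,0.096],"angular":[0,0,0],"claw":-1},{"slide":[0.068,0,0.118],"angular":[0,0,0],"claw":-1},{"slide":[0.068,0,0.118],"angular":[0,0,0],"claw":-1}]'; python3 -m inch '[{"slide":[0.006,0,0.01],"angular":[0,0,0],"claw":-1},{"slide":[0.01,0,0.017],"angular":[0,0,0],"claw":-1},{"slide":[0.01,0,0.017],"angular":[0,0,0],"claw":-1},{"slide":[0.01,0,0.017],"angular":[0,0,0],"claw":-1}]'
```

```text
time: 14.7
position: [0.599, -0.0406, 0.2137]
tool_rot: [-0.01, 2.622, 0.006]
ft_force: [0.6, -1.2, -2.8]
grip_width: 0.23
grip_force: 39.9
time: 15.1
position: [0.6, -0.0407, 0.2109]
tool_rot: [-0.01, 2.619, 0.006]
ft_force: [-0.2, 0.5, -2.5]
grip_width: 0.225
grip_force: 39.9
```

```bash
python3 -m inch '[{"slide":[0.003,0,0.005],"angular":[0,0,0],"claw":-1},{"slide":[0.004,0,0.007],"angular":[0,0,0],"claw":-1},{"slide":[0.004,0,0.007],"angular":[0,0,0],"claw":-1}]'; python3 - <<'E'
from h import *
s=ctrl.get_state(); T=T_tool(s); print(T.round(4),s["ft_force"])
for n in("top","side"):
    im=grab(n); P=cloud(im); C=im["color"].astype(int)
    m=np.all((P>[.62,-.075,.225])&(P<[.685,-.005,.30]),-1)&(C.max(-1)>60); K=P[m]; print(n,len(K),K[K[:,2]>.248].round(3)[:20].tolist())
    save(im,"ov_"+n+".png",(290,120,370,180) if n=="top" else (310,130,410,205),8)
    for r in ctrl.outline_of("collar",n)[:2]: q=P[r["mask"]&(im["depth"]>0)]; print("collar",r["confidence"],r["bbox"],np.median(q,0).round(4),np.percentile(q,[2,98],0)[:,1].round(4))
E
```

```text
time: 15.4
position: [0.6002, -0.0407, 0.2092]
tool_rot: [-0.01, 2.618, 0.006]
ft_force: [-1.1, 0.5, -2.1]
grip_width: 0.228
grip_force: 39.9
[[-0.8661 -0.0085  0.4998  0.6002]
 [-0.0063  1.      0.0062 -0.0407]
 [-0.4999  0.0022 -0.8661  0.2092]
 [ 0.      0.      0.      1.    ]] [-1.06018147  0.53534944 -2.0621785 ]
top 119 [[0.664, -0.032, 0.249], [0.664, -0.035, 0.248], [0.664, -0.038, 0.25], [0.664, -0.041, 0.251], [0.664, -0.047, 0.252], [0.66, -0.032, 0.251], [0.661, -0.035, 0.249], [0.661, -0.038, 0.249], [0.66, -0.041, 0.252], [0.66, -0.044, 0.253], [0.66, -0.047, 0.254], [0.66, -0.05, 0.254], [0.657, -0.029, 0.251], [0.658, -0.032, 0.25], [0.658, -0.038, 0.25], [0.656, -0.041, 0.255], [0.658, -0.045, 0.249], [0.658, -0.048, 0.249], [0.658, -0.051, 0.251], [0.654, -0.032, 0.25]]
collar 0.52 [299.1, 153.7, 150.5, 104.8] [0.6648 0.1445 0.0204] [-0.1471  0.2919]
collar 0.51 [270.5, 136.1, 8.2, 18.1] [0.6674 0.1452 0.2492] [0.1384 0.1581]
side 11 [[0.665, -0.032, 0.249], [0.661, -0.036, 0.249], [0.664, -0.037, 0.248], [0.661, -0.045, 0.249]]
collar 0.66 [338.3, 187.4, 138.8, 134.9] [0.686  0.023  0.0113] [-0.1593  0.9787]
```

View pics/ov_side.png

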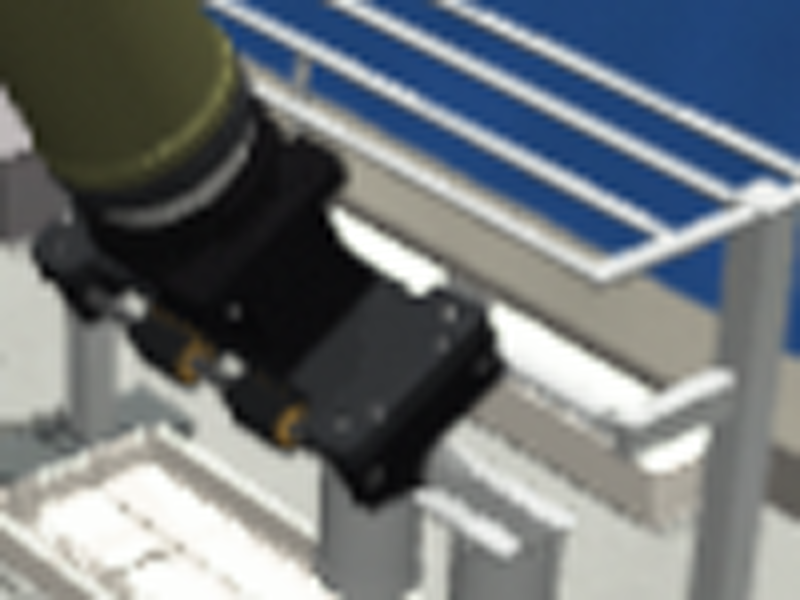

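The hook is over the rail: the strap's top is at z≈0.251 and x≈0.651, and the buckets hang clear. I now slide it along the rail, gently towards the end.

```bash
python3 -m inch '[{"slide":[0,0.02,0],"angular":[0,0,0],"claw":-1},{"slide":[0,0.08,0],"angular":[0,0,0],"claw":-1},{"slide":[0,0.14,0],"angular":[0,0,0],"claw":-1},{"slide":[0,0.2,0],"angular":[0,0,0],"claw":-1},{"slide":[0,0.26,0],"angular":[0,0,0],"claw":-1}]';  python3 -m inch '[{"slide":[0,0.06,0],"angular":[0,0,0],"claw":-1},{"slide":[0,0.12,0],"angular":[0,0,0],"claw":-1},{"slide":[0,0.18,0],"angular":[0,0,0],"claw":-1},{"slide":[0,0.22,0],"angular":[0,0,0],"claw":-1},{"slide":[0,0.24,0],"angular":[0,0,0],"claw":-1},{"slide":[0,0.24,0],"angular":[0,0,0],"claw":-1},{"slide":[0,0.24,0],"angular":[0,0,0],"claw":-1}]'; python3 - <<'E'
from h import *
s=ctrl.get_state(); T=T_tool(s); print(s["joint_positions"].round(3)); print(T.round(4))
im=grab("top"); P=cloud(im); C=im["color"].astype(int)
m=np.all((P>[.63,.03,.225])&(P<[.67,.2,.275]),-1)
for y in np.arange(.06,.18,.005):
    q=m&(abs(P[...,1]-y)<.003); print(y.round(3),q.sum(),P[q][:,2].max().round(4) if q.any() else 0, np.ptp(P[q][:,0]).round(3) if q.any() else 0,C[q].mean(0).round() if q.any() else 0)
save(im,"sl_top.png",(255,115,335,175),8)
E
```

```text
time: 16.1
position: [0.5996, 0.0248, 0.2092]
tool_rot: [-0.01, 2.618, 0.006]
ft_force: [0.2, -1.5, -0.7]
grip_width: 0.229
grip_force: 39.9
time: 16.8
position: [0.599, 0.0848, 0.2092]
tool_rot: [-0.011, 2.618, 0.007]
ft_force: [0.2, 0.9, 0.1]
grip_width: 0.226
grip_force: 39.9
[ 0.172 -0.092 -0.403  2.049  0.122  0.669  1.264]
[[-0.8662 -0.0094  0.4996  0.599 ]
 [-0.0068  1.      0.007   0.0848]
 [-0.4996  0.0027 -0.8662  0.2092]
 [ 0.      0.      0.      1.    ]]
0.06 6 0.2474 0.006 [161. 158. 158.]
0.065 6 0.2722 0.016 [150. 148. 147.]
0.07 13 0.2732 0.014 [146. 144. 143.]
0.075 18 0.2706 0.027 [135. 133. 132.]
0.08 16 0.2663 0.027 [132. 130. 128.]
0.085 18 0.2677 0.029 [133. 131. 129.]
0.09 17 0.2677 0.029 [137. 135. 133.]
0.095 21 0.2646 0.028 [137. 135. 134.]
0.1 12 0.2674 0.026 [145. 143. 142.]
0.105 8 0.2647 0.005 [142. 140. 140.]
0.11 7 0.2662 0.005 [142. 140. 139.]
0.115 9 0.2676 0.005 [137. 135. 134.]
0.12 8 0.264 0.006 [134. 133. 131.]
0.125 8 0.2653 0.006 [130. 128. 128.]
0.13 10 0.2662 0.016 [119. 117. 116.]
0.135 13 0.2679 0.016 [114. 113. 111.]
0.14 23 0.2679 0.033 [112. 112. 110.]
0.145 19 0.2674 0.034 [116. 116. 115.]
0.15 16 0.2654 0.034 [116. 116. 115.]
0.155 10 0.2654 0.016 [113. 112. 110.]
0.16 13 0.2686 0.017 [125. 123. 122.]
0.165 7 0.267 0.008 [136. 134. 135.]
0.17 10 0.267 0.008 [138. 137. 136.]
0.175 9 0.265 0.007 [135. 134. 133.]
```

View pics/sl_top.png

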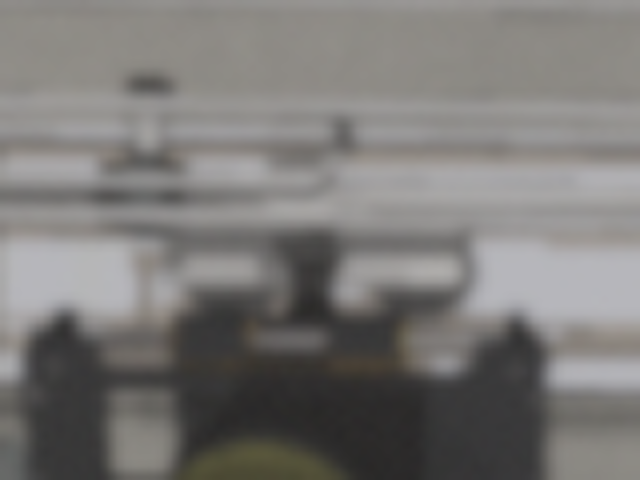

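```bash
python3 -m inch '[{"slide":[0,0.01,0],"angular":[0,0,0],"claw":-1},{"slide":[0,0.02,0],"angular":[0,0,0],"claw":-1},{"slide":[0,0.03,0],"angular":[0,0,0],"claw":-1},{"slide":[0,0.04,0],"angular":[0,0,0],"claw":-1},{"slide":[0,0.04,0],"angular":[0,0,0],"claw":-1}]' | grep -E 'pos|ft'; python3 -m inch '[{"slide":[0,0.004,0],"angular":[0,0,0],"claw":-1},{"slide":[0,0.008,0],"angular":[0,0,0],"claw":-1},{"slide":[0,0.008,0],"angular":[0,0,0],"claw":-1}]' | grep -E 'pos|ft';  python3 -m inch '[{"slide":[0,0.004,0],"angular":[0,0,0],"claw":-1},{"slide":[0,0.008,0],"angular":[0,0,0],"claw":-1},{"slide":[0,0.008,0],"angular":[0,0,0],"claw":-1}]' | grep -E 'pos|ft'
```

```text
position: [0.5989, 0.0946, 0.2092]
ft_force: [-0.3, -2.4, 0.8]
position: [0.5989, 0.0963, 0.2092]
ft_force: [-0.0, -1.6, 1.2]
position: [0.5988, 0.0985, 0.2092]
ft_force: [0.2, -2.5, 0.9]
```

```bash
python3 -m inch '[{"slide":[0,0.004,0],"angular":[0,0,0],"claw":-1},{"slide":[0,0.008,0],"angular":[0,0,0],"claw":-1},{"slide":[0,0.008,0],"angular":[0,0,0],"claw":-1}]' | grep -E 'pos|ft'; python3 -m inch '[{"slide":[0,0.004,0],"angular":[0,0,0],"claw":-1},{"slide":[0,0.008,0],"angular":[0,0,0],"claw":-1},{"slide":[0,0.008,0],"angular":[0,0,0],"claw":-1}]' | grep -E 'pos|ft'
```

```text
position: [0.5988, 0.1005, 0.2091]
ft_force: [1.1, -3.3, 1.0]
position: [0.5988, 0.1025, 0.2091]
ft_force: [0.2, -3.1, 1.5]
```

```bash
python3 - <<'E'
from h import *
for n in("side","top"):
    im=grab(n); P=cloud(im); C=im["color"].astype(int)
    m=np.all((P>[.63,.05,.22])&(P<[.67,.2,.257]),-1)
    print(n,[(y.round(3),int(q.sum()),np.ptp(P[q][:,0]).round(3),P[q][:,2].max().round(3),int(C[q].mean())) for y in np.arange(.08,.165,.004) for q in[m&(abs(P[...,1]-y)<.002)] if q.any()])
E
```

```text
side [(np.float64(0.08), 3, np.float64(0.004), np.float64(0.257), 149), (np.float64(0.088), 1, np.float64(0.0), np.float64(0.242), 100), (np.float64(0.092), 6, np.float64(0.009), np.float64(0.247), 115), (np.float64(0.096), 4, np.float64(0.007), np.float64(0.249), 150), (np.float64(0.104), 1, np.float64(0.0), np.float64(0.249), 128), (np.float64(0.116), 1, np.float64(0.0), np.float64(0.248), 88), (np.float64(0.128), 1, np.float64(0.0), np.float64(0.25), 48), (np.float64(0.136), 2, np.float64(0.003), np.float64(0.249), 36), (np.float64(0.14), 4, np.float64(0.014), np.float64(0.254), 44), (np.float64(0.144), 3, np.float64(0.008), np.float64(0.254), 85), (np.float64(0.148), 2, np.float64(0.003), np.float64(0.253), 90), (np.float64(0.156), 1, np.float64(0.0), np.float64(0.249), 73), (np.float64(0.16), 1, np.float64(0.0), np.float64(0.25), 46)]
top [(np.float64(0.08), 2, np.float64(0.004), np.float64(0.245), 134), (np.float64(0.084), 2, np.float64(0.003), np.float64(0.246), 131), (np.float64(0.088), 4, np.float64(0.004), np.float64(0.245), 133), (np.float64(0.092), 7, np.float64(0.026), n
[... 528 characters left out ...]
.0), np.float64(0.245), 125), (np.float64(0.128), 3, np.float64(0.004), np.float64(0.247), 112), (np.float64(0.132), 5, np.float64(0.016), np.float64(0.253), 110), (np.float64(0.136), 8, np.float64(0.024), np.float64(0.253), 102), (np.float64(0.14), 10, np.float64(0.033), np.float64(0.256), 104), (np.float64(0.144), 10, np.float64(0.032), np.float64(0.255), 109), (np.float64(0.148), 11, np.float64(0.034), np.float64(0.255), 103), (np.float64(0.152), 2, np.float64(0.016), np.float64(0.254), 107), (np.float64(0.156), 5, np.float64(0.014), np.float64(0.254), 106), (np.float64(0.16), 6, np.float64(0.017), np.float64(0.251), 105), (np.float64(0.164), 3, np.float64(0.015), np.float64(0.247), 126)]
```

```bash
python3 -m inch '[{"slide":[-0.001,0.01,-0.002],"angular":[0,0,0],"claw":-1},{"slide":[-0.002,0.02,-0.0035],"angular":[0,0,0],"claw":-1},{"slide":[-0.002,0.03,-0.0035],"angular":[0,0,0],"claw":-1},{"slide":[-0.002,0.03,-0.0035],"angular":[0,0,0],"claw":-1}]' | grep -E 'pos|ft';  python3 -m inch '[{"slide":[0,0.004,0],"angular":[0,0,0],"claw":-1},{"slide":[0,0.008,0],"angular":[0,0,0],"claw":-1},{"slide":[0,0.008,0],"angular":[0,0,0],"claw":-1}]' | grep -E 'pos|ft'
```

```text
position: [0.598, 0.111, 0.2093]
ft_force: [-0.5, -0.2, -1.2]
position: [0.5981, 0.1122, 0.2094]
ft_force: [-0.2, 0.5, -2.6]
```

```bash
for i in 1; do :; done; python3 -m inch '[{"slide":[0,0.004,0],"angular":[0,0,0],"claw":-1},{"slide":[0,0.006,0],"angular":[0,0,0],"claw":-1},{"slide":[0,0.006,0],"angular":[0,0,0],"claw":-1}]' | grep -E 'pos|ft'; python3 -m inch '[{"slide":[0,0.003,0],"angular":[0,0,0],"claw":-1},{"slide":[0,0.006,0],"angular":[0,0,0],"claw":-1},{"slide":[0,0.006,0],"angular":[0,0,0],"claw":-1}]' | grep -E 'pos|ft'
```

```text
position: [0.5983, 0.1135, 0.2097]
ft_force: [-0.6, 0.2, -1.7]
position: [0.5986, 0.115, 0.21]
ft_force: [0.2, 0.1, -2.5]
```

```bash
python3 -m inch '[{"slide":[0,0.003,0],"angular":[0,0,0],"claw":-1},{"slide":[0,0.006,0],"angular":[0,0,0],"claw":-1},{"slide":[0,0.006,0],"angular":[0,0,0],"claw":-1}]' | grep -E 'pos|ft'
```

```text
position: [0.5986, 0.1165, 0.2101]
ft_force: [0.3, -0.4, -2.5]
```

```bash
python3 -m inch '[{"slide":[0,0.003,0],"angular":[0,0,0],"claw":-1},{"slide":[0,0.006,0],"angular":[0,0,0],"claw":-1},{"slide":[0,0.006,0],"angular":[0,0,0],"claw":-1}]' | grep -E 'pos|ft'
```

```text
position: [0.5985, 0.117, 0.21]
ft_force: [-1.4, -2.6, -1.6]
```

```bash
python3 -m inch '[{"slide":[0,0.003,0],"angular":[0,0,0],"claw":-1},{"slide":[0,0.006,0],"angular":[0,0,0],"claw":-1},{"slide":[0,0.006,0],"angular":[0,0,0],"claw":-1}]' | grep -E 'pos|ft'
```

```text
position: [0.5985, 0.1173, 0.21]
ft_force: [-2.3, -5.1, -1.1]
```

```bash
python3 -m inch '[{"slide":[0,0,0],"angular":[0,0,0],"claw":-1},{"slide":[0,0,0],"angular":[0,0,0],"claw":-1},{"slide":[0,0,0],"angular":[0,0,0],"claw":-1}]' | grep -E 'pos|ft';  python3 -m inch '[{"slide":[0,-0.003,0],"angular":[0,0,0],"claw":-1},{"slide":[0.001,-0.006,0.002],"angular":[0,0,0],"claw":-1},{"slide":[0.002,-0.006,0.0035],"angular":[0,0,0],"claw":-1},{"slide":[0.003,-0.006,0.005],"angular":[0,0,0],"claw":-1},{"slide":[0.003,-0.006,0.005],"angular":[0,0,0],"claw":-1}]'
```

```text
position: [0.5985, 0.1173, 0.21]
ft_force: [-2.4, -5.7, -0.3]
time: 21.65
position: [0.599, 0.1172, 0.2092]
tool_rot: [-0.009, 2.618, 0.005]
ft_force: [-0.4, -5.0, 0.4]
grip_width: 0.229
grip_force: 39.9
```

```bash
python3 -m inch '[{"slide":[0,0,0],"angular":[0,0,0],"claw":-0.4},{"slide":[0,0,0],"angular":[0,0,0],"claw":-0.2},{"slide":[0,0,0],"angular":[0,0,0],"claw":0},{"slide":[0,0,0],"angular":[0,0,0],"claw":0.3},{"slide":[0,0,0],"angular":[0,0,0],"claw":0.3},{"slide":[0,0,0],"angular":[0,0,0],"claw":0.3},{"slide":[0,0,0],"angular":[0,0,0],"claw":0.3}]'
python3 - <<'E'
from h import *
im=grab("wrist"); save(im,"w4.png"); im=grab("top"); P=cloud(im); C=im["color"].astype(int)
m=np.all((P>[.63,.05,.22])&(P<[.67,.2,.257]),-1)
print([(float(y.round(3)),int(q.sum()),float(np.ptp(P[q][:,0]).round(3)),float(P[q][:,0].mean().round(4)),float(P[q][:,2].max().round(3))) for y in np.arange(.08,.165,.004) for q in[m&(abs(P[...,1]-y)<.002)] if q.any()])
E
```

```text
time: 22.35
position: [0.5986, 0.1179, 0.2086]
tool_rot: [-0.011, 2.619, 0.006]
ft_force: [0.5, -0.5, 0.4]
grip_width: 0.639
grip_force: 0.0
[(0.08, 2, 0.002, 0.6492, 0.245), (0.084, 3, 0.003, 0.6495, 0.247), (0.088, 3, 0.003, 0.6484, 0.245), (0.092, 2, 0.004, 0.6485, 0.246), (0.096, 3, 0.002, 0.6489, 0.247), (0.1, 3, 0.004, 0.6483, 0.245), (0.104, 2, 0.004, 0.6487, 0.246), (0.108, 13, 0.028, 0.6523, 0.251), (0.112, 10, 0.027, 0.6512, 0.253), (0.116, 8, 0.028, 0.6484, 0.254), (0.12, 9, 0.027, 0.6491, 0.255), (0.124, 10, 0.027, 0.6514, 0.251), (0.128, 8, 0.026, 0.6485, 0.253), (0.132, 6, 0.017, 0.6521, 0.255), (0.136, 7, 0.024, 0.6513, 0.25), (0.14, 9, 0.034, 0.6505, 0.256), (0.144, 9, 0.033, 0.6508, 0.256), (0.148, 11, 0.035, 0.652, 0.255), (0.152, 4, 0.026, 0.6472, 0.252), (0.156, 4, 0.014, 0.6504, 0.255), (0.16, 8, 0.016, 0.6508, 0.252), (0.164, 3, 0.006, 0.6489, 0.247)]
```

View pics/w4.png

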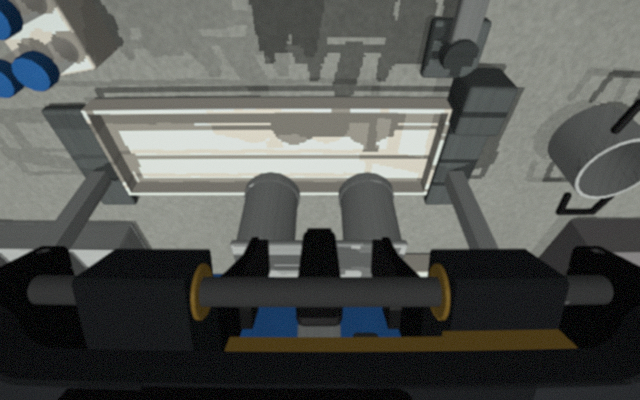

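The handle at (320,270) is free between the fingers and the hanger hangs on the rail; the hook spans y 0.106–0.130 and the collar is unchanged at 0.146. I retreat along the handle's axis.

```bash
python3 -m inch '[{"slide":[0,0,-0.03],"angular":[0,0,0],"claw":0.4},{"slide":[0,0,-0.08],"angular":[0,0,0],"claw":0.5},{"slide":[0,0,-0.15],"angular":[0,0,0],"claw":0.6},{"slide":[0,0,-0.25],"angular":[0,0,0],"claw":0.8},{"slide":[0,0,-0.34],"angular":[0,0,0],"claw":0.8},{"slide":[0,0,-0.34],"angular":[0,0,0],"claw":0.8},{"slide":[0,0,-0.34],"angular":[0,0,0],"claw":0.8},{"slide":[0,0,-0.34],"angular":[0,0,0],"claw":0.8},{"slide":[0,0,-0.34],"angular":[0,0,0],"claw":0.8},{"slide":[0,0,-0.34],"angular":[0,0,0],"claw":0.8}]'
python3 - <<'E'
from h import *
print(ctrl.get_state()["joint_positions"].round(3))
im=grab("top"); P=cloud(im); C=im["color"].astype(int)
m=np.all((P>[.63,.05,.22])&(P<[.67,.2,.257]),-1)
print([(float(y.round(3)),int(q.sum()),float(np.ptp(P[q][:,0]).round(3)),float(P[q][:,2].max().round(3))) for y in np.arange(.092,.165,.004) for q in[m&(abs(P[...,1]-y)<.002)] if q.any()])
A=P; q=(A[...,2]>.045)&(A[...,2]<.075)&(np.hypot(A[...,0]-.4545,A[...,1]-.238)<.045); print("pin",A[q].mean(0).round(4))
im=grab("wrist"); Q=cloud(im); D=im["color"].max(-1)<75; h=D&np.all((Q>[.56,.09,.16])&(Q<[.64,.15,.26]),-1); S=Q[h]; print("handle",len(S),S.min(0).round(3),S.max(0).round(3)); save(im,"w5.png")
E
```

```text
time: 23.45
position: [0.5559, 0.1171, 0.2811]
tool_rot: [-0.01, 2.621, 0.006]
ft_force: [-0.2, 0.1, -0.4]
grip_width: 0.899
grip_force: 0.0
[ 0.132 -0.232 -0.42   2.009  0.065  0.845  1.246]
[(0.092, 2, 0.004, 0.244), (0.096, 4, 0.005, 0.249), (0.1, 2, 0.002, 0.245), (0.104, 3, 0.007, 0.246), (0.108, 11, 0.028, 0.253), (0.112, 11, 0.027, 0.252), (0.116, 8, 0.027, 0.256), (0.12, 8, 0.026, 0.251), (0.124, 12, 0.027, 0.253), (0.128, 7, 0.028, 0.25), (0.132, 5, 0.023, 0.253), (0.136, 8, 0.016, 0.251), (0.14, 10, 0.032, 0.255), (0.144, 8, 0.033, 0.257), (0.148, 11, 0.033, 0.254), (0.152, 4, 0.016, 0.253), (0.156, 6, 0.016, 0.252), (0.16, 5, 0.015, 0.251), (0.164, 4, 0.015, 0.247)]
pin [0.4568 0.241  0.0616]
handle 1566 [0.577 0.09  0.161] [0.64  0.15  0.243]
```

View pics/w5.png

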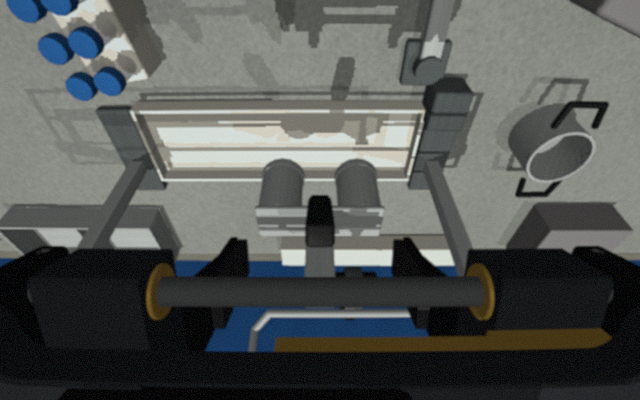

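The wrist view shows the hanger hanging plumb, its handle at (320,225) clear of the fingers. The hook sits at the buffer and the leg's pin is fully out.

```bash
python3 -c "
from bench import ctrl
print(ctrl.close_job())"
```

```text
the job is handed in; nothing more can be done
None
```

I swung the leg out to its end stop, slid the hanger up to the collar's buffer with about 5 N, and left it hanging free and plumb; the job is handed in at about 24 s, though the hand-in call gave no verdict.

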